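# Sweep the halved potatoes off the board into the roasting tray

## Robot

A 7-joint arm with a two-finger parallel gripper is mounted at the origin on the work surface. World frame = base frame: x ahead of the robot, y to its left, z up, the work surface at z = 0. Lengths are in mm, angles in rad, forces in N, time in s.
With the tool pointing down it reaches from about 400 to 875 mm from the base axis. Payload 4.4 kg.
Tool frame: the origin (TCP) lies at the very end of the fingers, on their centre line; the grasp point (between the pads) lies 19 mm behind it; z points along the fingers, y is the line along which they close (so a half turn about z gives the same grasp; the last joint's range is limited). The gripper opens to 85 mm and grips with 20 to 120 N. Pads are 22 mm wide; open, the fingers measure 114 mm over their backs; the gripper's body (76 mm by 85 mm) begins 54 mm behind the grasp point. The pads swing forward as they close: fully open they stand 13 mm farther back than shut.
Start: joints at [-1.221, 0.628, 0.038, 1.517, -0.027, 0.996, -0.02], TCP at [262.528, 594.64, 231.313] pointing down, gripper open.
Joint ranges: [-3.06, 3.06], [-0.37, 2.12], [-1.25, 1.32], [0.18, 2.47], [-1.1, 4.24], [0.23, 1.98], [-2.94, 2.94]. Speed limits (rad/s): [2.57, 2.57, 3.14, 3.14, 3.14, 3.14, 3.14].

## Interface

Orientations are given as [roll, pitch, yaw] about the fixed x, y, z axes, in that order (R = Rz(yaw) Ry(pitch) Rx(roll)).
In Python, from cell import monitor, viewer, workorder gives the robot as it stands.
- The arm moves only by the tool arm_command, never from a script. Its argument "series" is one flat list of numbers, 5 for each row, row after row: the opening in per cent of the stroke, from 0 (shut) to 100 (fully open), then the shift along the tool's x, y, z in cm, then the turn about the tool's z in degrees. In form: [claw, x, y, z, roll, claw, x, y, z, roll, ...]. A call has exactly 5 rows; each row is the pose to reach, as a shift and turn from the pose commanded when the call began, along the tool's axes at that moment; what a row does not reach only later rows make up. A row lasts 1/12 s, in which the tool goes at most 41.7 mm and 7.16 degrees, less where a joint would pass 70% of its speed; a pose out of reach is approached as far as the arm can. A call with a gripper value outside its range is refused whole. The fingers move at their own pace and stop on an object; the grip force is fixed at half the most. Time passes only in rows, so rows that repeat a pose let the fingers close, or fill a call up. It gives the time, the measured TCP pose, the force, the opening and the grip force at its end, in the units of the state.
- monitor.read_state(): the state, without advancing time (a new reading comes with each control period).
- viewer.get_image(name): name is "scene" or "top" or "wrist"; returns (picture, depth): 420x560x3 uint8, red, green, blue; 420x560 float32, mm along the optical axis (not along the pixel's ray), 0 where there is no reading.
- viewer.camera_model(name): a dict with "mtx" (3x3 intrinsics, pixels), "R" (3x3) and "t" (3): a world point X has camera coordinates R X + t. Camera axes: x right, y down, z forward; pixel columns grow to the right and rows downward; lengths in mm; the calibration is good to about 2 mm. A picture is of the moment at which its call begins: read the wrist's pose just before it. camera_model takes no time and is no camera call; for the wrist camera it gives the pose at the moment of the call.
- workorder.finish_job(): hands the job in; it is judged then, once.
The state is a dict: "clock": time; "qpos": joint angles; "qd": joint speeds; "tau": joint torques, N m; "eef_pos": TCP position; "tool_rot": TCP orientation; "force": force on the tool from outside, world axes, zero at the start; "torque": the same for the moment, N m; "width": finger opening in mm; "gripper_force": force on a finger pad.
Only numpy, scipy, OpenCV 4.12 (cv2) and the standard library are available. Lean on these libraries where they do the work, as an engineer would, in place of code of your own. Each camera call takes 0.05 s, during which the arm holds its last target. There are 200 camera calls.

## Task

Sweep the three potato halves across the cutting board with your fingers and over its edge into the roasting tray beside it, so that all three end up lying in the tray. Only push them along the board, never pick one up, and leave the salt bowl, the garlic bulb and everything else on the counter standing where they are.

Things in the scene. Friction and masses are not known exactly. Their poses are not given: they have to be found in the camera images.
- board: wooden cutting board, 260 mm along its x, 320 mm along its y, 40 mm thick, lying flat and fixed on the counter; origin: centre of its underside, so its top is 40 mm above the origin. Its x axis points roughly away from the robot, its y axis roughly to the robot's left. The tray stands along one of its two 260 mm edges (+y or -y side), and a wire cooling rack of the same outline, 23 mm high, along the other
- tray: shallow dark steel roasting tray with two wire handles, fixed on the counter; outside 280 mm along its x, 160 mm along its y, 26 mm high, walls and floor 4 mm; origin: centre of its underside. Same yaw as the board; its long wall stands 4 mm from the board's edge (its origin 244 mm from the board's, along +y or -y of the board). Its rim is 14 mm lower than the board's top
- potato1_mid (a point): half of a small potato lying cut face down on the board: a round tan dome with a flattened top, 41 mm across, 19 mm tall, about 18 to 35 g, its lowest 8 mm nearly upright; this point is on its axis, 10 mm above the cut face. One of two that lie one behind the other (at least 100 mm between centres along the board's y) along the near (-x) half of the board
- potato1: the same potato half; origin: centre of its cut face, z along its axis, up at the start
- potato2_mid (a point): half of a small potato lying cut face down on the board: a round tan dome with a flattened top, 41 mm across, 19 mm tall, about 18 to 35 g, its lowest 8 mm nearly upright; this point is on its axis, 10 mm above the cut face. One of two that lie one behind the other (at least 100 mm between centres along the board's y) along the near (-x) half of the board
- potato2: the same potato half; origin: centre of its cut face, z along its axis, up at the start
- potato3_mid (a point): half of a small potato lying cut face down on the board: a round tan dome with a flattened top, 41 mm across, 19 mm tall, about 18 to 35 g, its lowest 8 mm nearly upright; this point is on its axis, 10 mm above the cut face. Alone along the far (+x) half of the board
- potato3: the same potato half; origin: centre of its cut face, z along its axis, up at the start
- salt_bowl: small white ceramic salt bowl, 44 mm across, 30 mm tall, standing on the board; origin: centre of its underside. Leave it alone
- garlic: whole garlic bulb, 42 mm across, 44 mm tall, standing on the board; origin: centre of its underside. Leave it alone
- mill: dark wooden pepper mill, 52 mm across, 133 mm tall, on the counter behind the board; origin: centre of its underside. Leave it alone
- oil: green glass oil bottle, 64 mm across, 200 mm tall, on the counter to the left; origin: centre of its underside. Leave it alone
- mug: blue ceramic mug, 80 mm across without its handle, 90 mm tall, on the counter to the right; origin: centre of its underside. Leave it alone
- jar: glass jar with a metal lid, 70 mm across, 100 mm tall, on the counter behind the board; origin: centre of its underside. Leave it alone

How it is judged (in metres and radians):
At the end, for the whole second after the job is handed in: Each potato half's middle is over the tray's floor (5 mm or more inside the walls), less than 40 mm above the counter and at rest (under 0.03 m/s); salt bowl, garlic, mill, oil, mug and jar are upright (tilt under 0.3 rad) within 20 mm of where they began (x of potato1_mid in the frame of tray between -0.131 and 0.131 m and y of potato1_mid in the frame of tray between -0.071 and 0.071 m and z of potato1_mid in the frame of tray between 0.004 and 0.04 m and linear speed of each of potato1, potato2, potato3 below 0.03 m/s and x of potato2_mid in the frame of tray between -0.131 and 0.131 m and y of potato2_mid in the frame of tray between -0.071 and 0.071 m and z of potato2_mid in the frame of tray between 0.004 and 0.04 m and x of potato3_mid in the frame of tray between -0.131 and 0.131 m and y of potato3_mid in the frame of tray between -0.071 and 0.071 m and z of potato3_mid in the frame of tray between 0.004 and 0.04 m and distance of each of salt_bowl, garlic, mill, oil, mug, jar from where it was at the start of the episode below 0.02 m and angle between each of salt_bowl, garlic, mill, oil, mug, jar's own z axis and vertical below 0.3 rad); the robot touches nothing.
It fails at once if a potato half is lifted (its middle more than 80 mm above the counter, some 30 mm above where it lay) (height (world z) of any of potato1_mid, potato2_mid, potato3_mid above 0.08 m).
It fails at once if a bystander (salt bowl, garlic, mill, oil, mug, jar) is shoved more than 20 mm or tipped more than 0.3 rad (distance of any of salt_bowl, garlic, mill, oil, mug, jar from where it was at the start of the episode above 0.02 m or angle between any of salt_bowl, garlic, mill, oil, mug, jar's own z axis and vertical above 0.3 rad).
It also fails if it takes over 61 s, if anything falls off the work surface, if the arm or the gripper's body presses on something with over 40 N, if the wrist force passes 120 N, or if a joint passes its speed limit or range.

## Working session

There is one attempt and no reset: what is moved stays moved. The work goes in short steps, Python scripts to look and compute and a tool call to move; the robot and the scene stay as the last step left them, time stands still between calls to the robot, and variables do not carry over. Pictures are saved under pics/ and viewed, at most 11 in all, crops included, and the job is handed in when it is done.

Besides the shell and the picture viewer there is one more tool, called after "Emit:" in YAML: its name, and indented under it one key for each argument. arm_command: Moves the arm, as the interface text tells. Its arguments: {"type":"object","properties":{"series":{"type":"array","items":{"type":"number"}}},"required":["series"]}

```bash
mkdir -p pics; cat > h.py <<'E'
import numpy as np, cv2
from cell import monitor, viewer, workorder
def shot(name,fn):
    m=viewer.camera_model(name); im,d=viewer.get_image(name)
    cv2.imwrite('pics/'+fn+'.png',im[:,:,::-1]); np.savez('pics/'+fn+'.npz',im=im,d=d,**{k:np.array(m[k]) for k in('mtx','R','t')})
def world(fn,u,v,z=None):
    """pixel -> world, by depth or by intersecting with plane height z"""
    a=np.load('pics/'+fn+'.npz'); K,R,t=a['mtx'],a['R'],a['t'].ravel()
    r=np.linalg.solve(K,[u,v,1.]); 
    if z is None: return R.T@(r*a['d'][int(v),int(u)]-t)
    c=-R.T@t; w=R.T@r; return c+w*(z-c[2])/w[2]
E
python3 - <<'E'
from h import *
s=monitor.read_state(); print({k:np.round(s[k],3) for k in('clock','eef_pos','tool_rot','width','force')})
shot('top','top0'); shot('scene','sc0')
E
```

```text
{'clock': np.float64(0.0), 'eef_pos': array([262.27 , 594.052, 230.411]), 'tool_rot': array([-3.14 ,  0.   ,  2.726]), 'width': np.float64(85.289), 'force': array([ 0.077, -0.069,  0.283])}
```

View pics/top0.png

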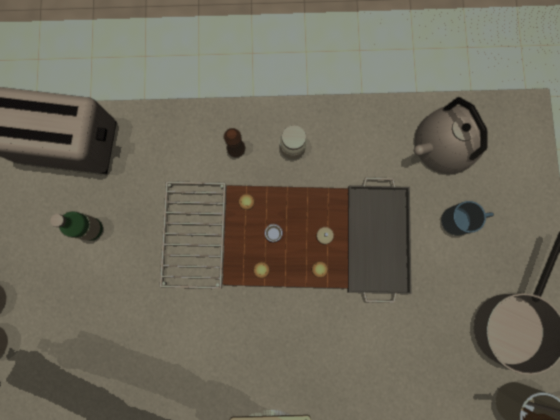

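View pics/sc0.png

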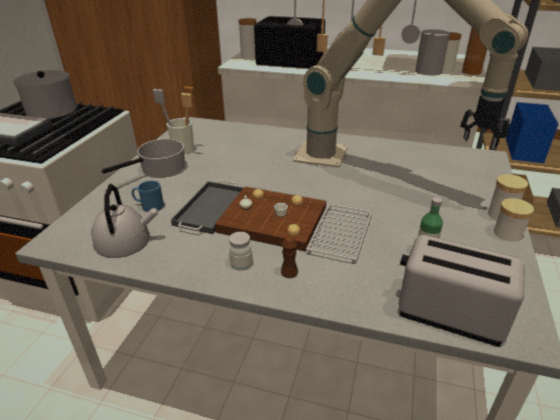

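The top view shows the tray on the right (-y) side. The potatoes are at about (246,201), (261,269) and (320,269), the bowl at (273,233) and the garlic at (325,235). I'll measure these by depth and colour.

```bash
python3 - <<'E'
from h import *
im=cv2.imread('pics/top0.png')[170:310,155:425]; cv2.imwrite('pics/crop.png',cv2.resize(im,None,fx=2.9,fy=2.9,interpolation=cv2.INTER_CUBIC))
for n,u,v in [('far',246,201),('n1',261,269),('n2',320,269),('bowl',273,233),('garl',325,235),('board',290,210),('tray',380,240),('rackgap',195,240),('mill',232,133),('jar',293,135),('mug',465,217)]: print(n,world('top0',u,v).round(1))
a=np.load('pics/top0.npz');d=a['d']
P=np.array([[world('top0',u,v) for u in range(155,425)] for v in range(170,310)])
m=((P[...,2]>33)&(P[...,2]<47)).astype('uint8')
n,l,s,c=cv2.connectedComponentsWithStats(m); k=1+s[1:,4].argmax(); q=P[l==k][:,:2].astype('float32'); print('board',cv2.minAreaRect(q))
m=(P[...,2]>48).astype('uint8'); n,l,s,c=cv2.connectedComponentsWithStats(m)
for i in range(1,n):
  if s[i,4]>15: q=P[l==i]; print(c[i]+[155,170],s[i,4],q.mean(0).round(1),(q.min(0)+q.max(0)).round(1)/2,np.ptp(q,axis=0).round(1))
E
```

```text
far [643.6  47.2  59.9]
n1 [469.7  12.6  56.5]
n2 [ 466.  -135.8   56.8]
bowl [561.1 -19.9  42.3]
garl [ 549.1 -149.    83.1]
board [619.9 -65.5  41.8]
tray [ 538.9 -303.     3.1]
rackgap [551.6 188.4   0.8]
mill [802.1  74.4 131.2]
jar [802.5 -76.8 100.6]
mug [ 594.4 -532.8    3. ]
board ((554.3161010742188, -51.89410400390625), (318.9050598144531, 260.7286682128906), 87.07962799072266)
[246.0273224  201.15300546] 183 [643.7  47.3  56.9] [644.05  47.65  55.7 ] [39.8 36.4 14.7]
[272.80672269 231.8487395 ] 119 [561.1 -19.4  74. ] [516.1 -20.  633.7] [ 126.    40.5 1171.4]
[324.58878505 235.31775701] 214 [ 549.8 -149.8   65.7] [ 551.35 -150.45   67.6 ] [41.3 38.4 36.3]
[261.00518135 269.5388601 ] 193 [468.4  12.3  62.6] [468.55   5.3  633.75] [  37.9   55.6 1171.3]
[319.47959184 269.12755102] 196 [ 465.6 -133.9   62.2] [464.95 -88.4  633.75] [  37.7  131.8 1171.3]
```

View pics/crop.png

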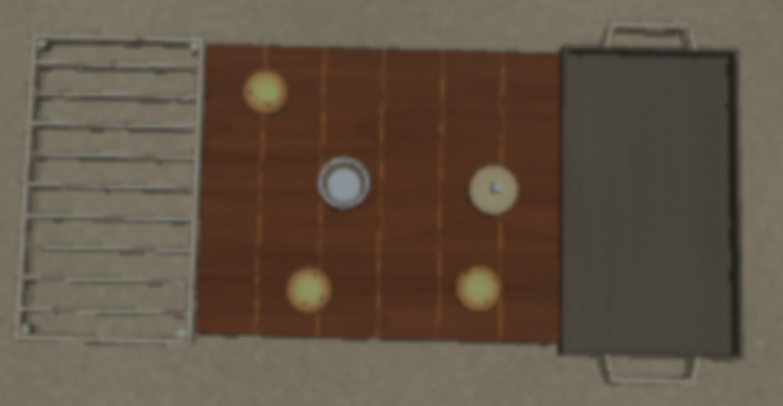

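Board centre is about (554.3, -51.9) with yaw -2.9°, and the sizes match (319×261). In the board frame, the near potatoes are at (-89,60) and (-84.5,-87), the far one at (84.5,104), the bowl at (5,32) and the garlic at (0,-98). Next is a helper that gives shifts to board-frame targets. I'll push along tool -x with the fingers about 30% open as a cradle.

```bash
cat >> h.py <<'E'
from scipy.spatial.transform import Rotation as Ro
C=np.array([554.3,-51.9]); YAW=np.radians(-2.92)
XD=np.array([np.cos(YAW),np.sin(YAW)]); YD=np.array([-np.sin(YAW),np.cos(YAW)])
def rel(xb,yb,z):
    s=monitor.read_state(); R=Ro.from_euler('xyz',s['tool_rot']).as_matrix()
    d=np.r_[C+xb*XD+yb*YD,z]-s['eef_pos']; sh=R.T@d/10
    a=R.T@np.r_[YD,0]; print('shift cm',sh.round(2),'turn',np.degrees(np.arctan2(a[1],a[0])).round(1))
def here():
    s=monitor.read_state(); p=np.array(s['eef_pos']); d=p[:2]-C
    print('t',round(float(s['clock']),2),'board',(XD@d).round(1),(YD@d).round(1),'z',p[2].round(1),'w',round(float(s['width']),1),'F',np.round(s['force'],1))
def tops(fn,zmin=8,u0=155,u1=425,v0=170,v1=310):
    P=np.array([[world(fn,u,v) for u in range(u0,u1)] for v in range(v0,v1)]); d=P[...,:2]-C; xb=d@XD; yb=d@YD
    for nm,m in (('board',(abs(xb)<128)&(abs(yb)<157)&(P[...,2]>48)&(P[...,2]<100)),('tray',(abs(xb)<132)&(yb<-172)&(yb>-316)&(P[...,2]>zmin)&(P[...,2]<100))):
        n,l,s,c=cv2.connectedComponentsWithStats(m.astype('uint8'))
        for i in range(1,n):
            if s[i,4]>25: q=l==i; print(nm,'xb,yb',xb[q].mean().round(1),yb[q].mean().round(1),'zmax',P[q][:,2].max().round(1),'n',s[i,4])
E
python3 - <<'E'
from h import *
rel(-50,260,215); rel(-84.5,-43,120); tops('top0'); print(world('top0',80,226))
E
```

```text
shift cm [-38.86 -24.79   1.59] turn 69.1
shift cm [-46.45 -54.31  11.14] turn 69.1
board xb,yb 84.2 103.6 zmax 63.1 n 183
board xb,yb 6.0 32.9 zmax 76.3 n 118
board xb,yb 0.5 -98.0 zmax 85.8 n 214
board xb,yb -89.0 59.9 zmax 66.1 n 192
board xb,yb -84.3 -87.0 zmax 65.1 n 195
[581.2503066  440.199054   134.15392613]
```

Emit:
arm_command:
  series: [30,-3.4,-2.2,0,7,30,-6.8,-4.4,0,14,30,-10.2,-6.6,0,21,30,-13.6,-8.8,0,28,30,-17,-11,0,35]

```text
clock: 0.52
eef_pos: [374.1, 423.4, 231.1]
tool_rot: [-3.141, 0.0, 2.109]
force: [0.7, 0.4, -0.5]
width: 26.3
gripper_force: 0.0
```

```bash
python3 -c "
from h import *
here(); rel(-60,240,200); rel(-84.5,-43,120)"
```

```text
t 0.52 board -204.1 465.5 z 231.1 w 26.3 F [ 0.7  0.4 -0.5]
shift cm [-26.76  -0.55   3.11] turn 33.8
shift cm [-48.92 -18.31  11.13] turn 33.8
```

Emit:
arm_command:
  series: [30,-3.8,-0.6,0.5,6.8,30,-7.6,-1.4,1,13.6,30,-11.4,-2.2,1.5,20.4,30,-15.2,-3.4,2,27.2,30,-19,-5,2.5,33.8]

```text
clock: 0.93
eef_pos: [429.9, 235.4, 206.0]
tool_rot: [3.141, -0.0, 1.519]
force: [1.1, -0.6, 0.0]
width: 25.3
gripper_force: 0.0
```

```bash
python3 -c "
from h import *
here(); rel(-84.5,-43,120)"
```

```text
t 0.93 board -138.8 280.6 z 206.0 w 25.3 F [ 1.1 -0.6  0. ]
shift cm [-32.36   5.44   8.6 ] turn -0.0
```

Emit:
arm_command:
  series: [30,-4,1.1,0,0,30,-8,2.2,0.5,0,30,-12,3.3,1,0,30,-16,4.4,2,0,30,-20,5.4,3,0]

```text
clock: 1.35
eef_pos: [473.9, 34.8, 176.6]
tool_rot: [3.141, -0.0, 1.526]
force: [0.9, 1.2, -0.2]
width: 25.7
gripper_force: 0.0
```

Emit:
arm_command:
  series: [30,-3.5,0,1,0,30,-7,0,2.5,0,30,-10.5,0,4,0,30,-12.4,0,5.6,0,30,-12.4,0,5.6,0]

```text
clock: 1.77
eef_pos: [465.7, -92.6, 118.6]
tool_rot: [-3.138, 0.003, 1.517]
force: [-0.7, 0.2, -0.2]
width: 25.6
gripper_force: 0.0
```

```bash
python3 -c "
from h import *
here(); shot('wrist','w1'); rel(-84.5,-43,50)"
```

```text
t 1.77 board -86.4 -45.2 z 118.6 w 25.6 F [-0.7  0.2 -0.2]
shift cm [-0.06  0.16  6.95] turn -0.0
```

View pics/w1.png

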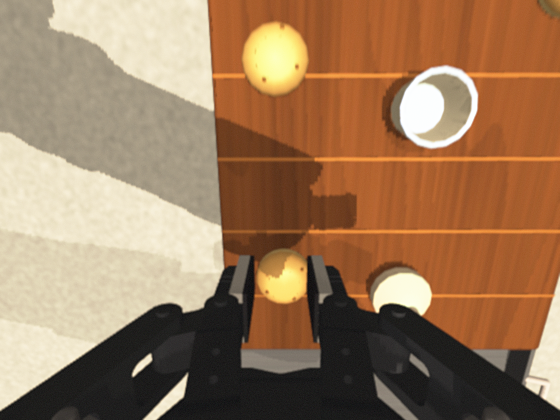

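The wrist view shows the potato at (282,277), centred between the fingers. Descending behind it.

Emit:
arm_command:
  series: [30,0,0.1,2,0,30,0,0.1,4,0,30,0,0.1,6,0,30,0,0.1,7.2,0,30,0,0.1,7.2,0]

```text
clock: 2.23
eef_pos: [467.9, -85.4, 47.2]
tool_rot: [-3.138, -0.002, 1.527]
force: [-0.5, -0.2, 0.1]
width: 25.7
gripper_force: 0.0
```

```bash
python3 -c "
from h import *
here(); shot('wrist','w2'); cv2.imwrite('pics/w2.png',cv2.imread('pics/w2.png')[200:420,130:430])"
```

```text
t 2.23 board -84.6 -37.8 z 47.2 w 25.7 F [-0.5 -0.2  0.1]
```

View pics/w2.png

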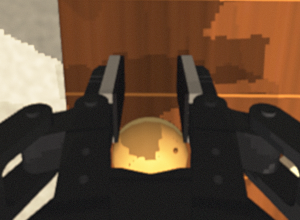

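Emit:
arm_command:
  series: [30,0,0,0.1,0,30,0,0,0.2,0,30,0,0,0.3,0,30,0,0,0.4,0,30,0,0,0.4,0]

```text
clock: 2.7
eef_pos: [469.1, -87.3, 45.1]
tool_rot: [3.141, 0.0, 1.525]
force: [-0.4, 0.6, 0.6]
width: 25.9
gripper_force: 0.0
```

```bash
python3 -c "
from h import *
here()
a=np.load('pics/w2.npz')
for u,v in [(245,253),(250,256),(317,254),(322,256),(246,262),(320,262),(242,270),(326,270)]: p=world('w2',u,v); print(u,v,(XD@(p[:2]-C)).round(1),(YD@(p[:2]-C)).round(1),p[2].round(1))"
```

```text
t 2.7 board -83.2 -39.7 z 45.1 w 25.9 F [-0.4  0.6  0.6]
245 253 -101.7 -30.7 40.9
250 256 -98.1 -27.3 51.7
317 254 -65.1 -31.9 38.6
322 256 -64.5 -26.4 52.8
246 262 -99.2 -26.6 59.4
320 262 -66.1 -26.6 58.6
242 270 -100.2 -27.0 66.2
326 270 -64.2 -27.1 65.3
```

Emit:
arm_command:
  series: [30,0,0,0.1,0,30,0,0,0.2,0,30,0,0,0.3,0,30,0,0,0.3,0,30,0,0,0.3,0]

```text
clock: 3.12
eef_pos: [468.8, -87.4, 41.7]
tool_rot: [-3.141, -0.0, 1.525]
force: [0.6, 0.5, 0.4]
width: 25.7
gripper_force: 0.0
```

```bash
python3 -c "
from h import *
here()"
```

```text
t 3.12 board -83.6 -39.8 z 41.7 w 25.7 F [0.6 0.5 0.4]
```

Emit:
arm_command:
  series: [30,-1.0,0,0,0,30,-2.2,0,0,0,30,-3.5,-0.2,0,0,30,-4.9,-0.4,0,0,30,-6.3,-0.7,0,0]

```text
clock: 3.53
eef_pos: [459.0, -151.4, 41.8]
tool_rot: [3.141, 0.001, 1.525]
force: [0.4, 0.3, -0.1]
width: 25.9
gripper_force: 0.1
```

Emit:
arm_command:
  series: [30,-1.4,-0.2,0,0,30,-2.8,-0.4,0,0,30,-4.2,-0.6,0,0,30,-5.6,-0.7,0,0,30,-7,-0.8,0,0]

```text
clock: 3.95
eef_pos: [447.3, -221.2, 41.8]
tool_rot: [-3.141, 0.0, 1.524]
force: [-0.2, 1.0, 0.3]
width: 25.8
gripper_force: 0.0
```

```bash
python3 -c "
from h import *
here(); shot('wrist','w3')"
```

```text
t 3.95 board -98.3 -174.6 z 41.8 w 25.8 F [-0.2  1.   0.3]
```

View pics/w3.png

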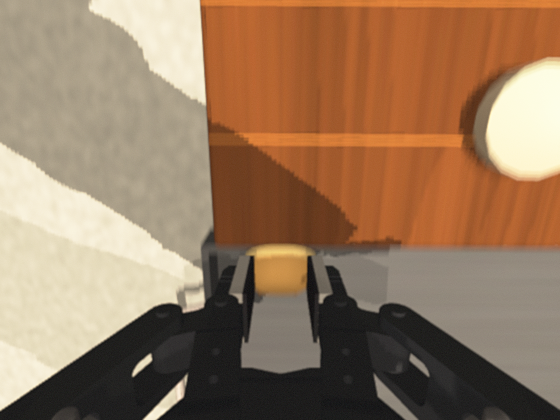

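The wrist view shows the potato at (282,268), over the tray edge and tilted in front of the fingers. Pushing a little farther, then rising.

Emit:
arm_command:
  series: [30,-1,0,0,0,30,-2,0,0,0,30,-3,0,0,0,30,-3,0,0,0,30,-3,0,0,0]

```text
clock: 4.42
eef_pos: [446.4, -249.9, 41.7]
tool_rot: [3.142, 0.0, 1.524]
force: [0.4, 0.6, 0.0]
width: 25.7
gripper_force: 0.0
```

Emit:
arm_command:
  series: [30,1,0,-3,0,30,3,0,-7,0,30,7,0,-8,0,30,11,0,-8,0,30,15,0,-8,0]

```text
clock: 4.83
eef_pos: [453.8, -97.4, 122.9]
tool_rot: [3.139, -0.001, 1.525]
force: [0.3, 0.8, -0.6]
width: 25.7
gripper_force: 0.0
```

```bash
python3 -c "
from h import *
here(); shot('top','t1'); tops('t1'); rel(-89,104,120)
im=cv2.imread('pics/t1.png')[170:310,205:425]; cv2.imwrite('pics/t1c.png',cv2.resize(im,None,fx=3,fy=3,interpolation=cv2.INTER_CUBIC))"
```

```text
t 4.83 board -98.0 -50.5 z 122.9 w 25.7 F [ 0.3  0.8 -0.6]
board xb,yb 83.9 103.6 zmax 62.6 n 185
board xb,yb 6.2 32.3 zmax 76.1 n 111
board xb,yb 0.5 -98.0 zmax 87.7 n 214
board xb,yb -89.0 60.3 zmax 62.7 n 193
tray xb,yb -99.6 -185.8 zmax 43.3 n 78
shift cm [14.33  1.29  0.3 ] turn 1.1
```

View pics/t1c.png

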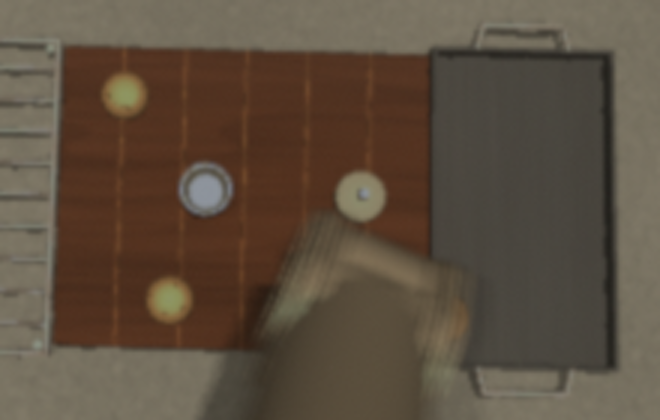

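The arm hides the tray corner. The detached bit at yb -186, z 43 suggests the potato stands on edge at the wall. I'll move to behind near potato 1, which also clears the top view.

Emit:
arm_command:
  series: [30,3.6,0.3,0,0,30,7.2,0.6,0,0,30,10.8,0.9,0,0,30,14.3,0.9,0,0,30,14.8,0.9,0,0]

```text
clock: 5.3
eef_pos: [468.6, 56.0, 121.4]
tool_rot: [-3.14, -0.004, 1.536]
force: [1.2, -1.0, -0.5]
width: 25.6
gripper_force: 0.0
```

```bash
python3 -c "
from h import *
here(); shot('top','t2'); tops('t2'); rel(-89,105,41)
P=np.array([[world('t2',u,v) for u in range(340,375)] for v in range(255,295)]);d=P[...,:2]-C; m=(P[...,2]>30)&(d@YD<-170)&(d@YD>-310)&(abs(d@XD)<130); print(np.c_[(d@XD)[m],(d@YD)[m],P[m][:,2]].round(0)[::4])"
```

```text
t 5.3 board -91.1 103.4 z 121.4 w 25.6 F [ 1.2 -1.  -0.5]
board xb,yb 83.8 103.6 zmax 63.8 n 185
board xb,yb 5.6 32.4 zmax 75.3 n 123
board xb,yb 0.6 -98.1 zmax 87.2 n 213
board xb,yb -89.2 58.8 zmax 64.8 n 181
tray xb,yb -98.1 -182.2 zmax 43.6 n 116
shift cm [0.35 0.22 8.04] turn 0.9
[[ -81. -172.   35.]
 [ -84. -170.   31.]
 [ -84. -180.   37.]
 [ -86. -174.   38.]
 [ -86. -186.   32.]
 [ -89. -177.   38.]
 [ -89. -187.   36.]
 [ -91. -179.   42.]
 [ -94. -171.   43.]
 [ -94. -182.   40.]
 [ -97. -174.   40.]
 [ -96. -186.   32.]
 [ -99. -180.   37.]
 [-102. -172.   36.]
 [-101. -181.   41.]
 [-104. -172.   37.]
 [-104. -182.   41.]
 [-107. -174.   37.]
 [-106. -184.   38.]
 [-109. -177.   39.]
 [-109. -188.   32.]
 [-112. -177.   38.]
 [-114. -175.   35.]]
```

Near potato 2 stands on edge against the near tray wall, with its top at z≈43. I'll nudge it over later. The next potato goes faster, so it flies clear of the wall, and steers slightly inward. Descending behind potato 1.

Emit:
arm_command:
  series: [30,0.2,0.1,2.5,0.5,30,0.2,0.1,5,0.5,30,0.2,0.1,7,0.5,30,0.2,0.1,7.9,0.5,30,0.2,0.1,7.9,0.5]

```text
clock: 5.77
eef_pos: [469.0, 48.8, 41.4]
tool_rot: [-3.138, 0.001, 1.515]
force: [0.6, -0.2, 0.1]
width: 25.8
gripper_force: 0.0
```

```bash
python3 -c "
from h import *
here(); rel(-89,105,41)"
```

```text
t 5.77 board -90.4 96.3 z 41.4 w 25.8 F [ 0.6 -0.2  0.1]
shift cm [0.88 0.13 0.04] turn -0.3
```

Emit:
arm_command:
  series: [30,-0.8,0.1,0,0,30,-1.8,0.1,0,0,30,-3,0.2,0,0,30,-4.4,0.4,0,0,30,-6,0.6,0,0]

```text
clock: 6.18
eef_pos: [473.4, -12.0, 44.0]
tool_rot: [3.14, 0.0, 1.516]
force: [0.8, 0.5, -0.3]
width: 26.0
gripper_force: 0.1
```

Emit:
arm_command:
  series: [30,-2,0.3,0,0,30,-4.2,0.6,0,0,30,-6.6,0.9,0,0,30,-9.2,1.2,0,0,30,-12,1.4,0,0]

```text
clock: 6.6
eef_pos: [480.7, -133.4, 44.1]
tool_rot: [3.14, 0.001, 1.516]
force: [0.1, 0.0, 0.4]
width: 25.6
gripper_force: 0.1
```

Emit:
arm_command:
  series: [30,-3.2,0.2,0,0,30,-6.5,0.3,0,0,30,-9.4,0.3,0,0,30,-9.8,0.3,0,0,30,-9.8,0.3,-1,0]

```text
clock: 7.02
eef_pos: [476.0, -233.2, 53.0]
tool_rot: [-3.14, 0.002, 1.51]
force: [-0.5, 0.4, -0.8]
width: 25.7
gripper_force: 0.0
```

```bash
python3 -c "
from h import *
here(); shot('wrist','w4')"
```

```text
t 7.02 board -68.9 -185.0 z 53.0 w 25.7 F [-0.5  0.4 -0.8]
```

View pics/w4.png

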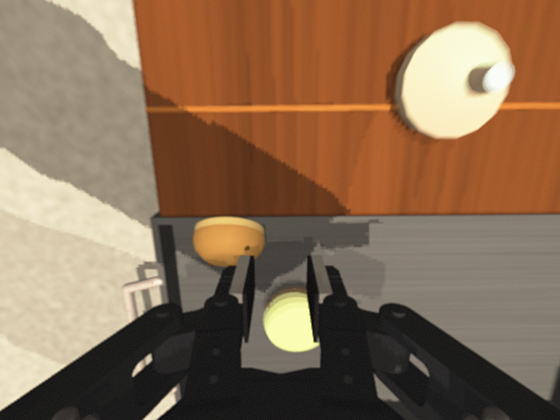

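Potato 1 landed flat, cut face up, at pixel (292,320). Potato 2 leans on edge at (228,242) with its cut face against the wall. I'll nudge its top with shut fingers skimming the board.

Emit:
arm_command:
  series: [0,0,0,-3,0,0,2,-1,-4,0,0,4,-2,-4,0,0,5.8,-3,-2,0,0,5.8,-3,0,0]

```text
clock: 7.48
eef_pos: [450.2, -163.7, 54.5]
tool_rot: [3.141, -0.003, 1.523]
force: [-0.1, -0.2, -0.5]
width: -0.0
gripper_force: 0.0
```

```bash
python3 -c "
from h import *
here(); rel(-98,-135,41.5)"
```

```text
t 7.48 board -98.3 -116.9 z 54.5 w -0.0 F [-0.1 -0.2 -0.5]
shift cm [-1.81  0.02  1.29] turn 0.2
```

Emit:
arm_command:
  series: [0,0,0,0.6,0,0,0,0,1.0,0,0,0,0,1.0,0,0,0,0,1.0,0,0,0,0,1.0,0]

```text
clock: 7.9
eef_pos: [451.9, -170.2, 43.5]
tool_rot: [3.14, 0.001, 1.516]
force: [0.4, 0.3, 0.2]
width: 0.0
gripper_force: 0.0
```

```bash
python3 -c "
from h import *
here()"
```

```text
t 7.9 board -96.3 -123.4 z 43.5 w 0.0 F [0.4 0.3 0.2]
```

Emit:
arm_command:
  series: [0,-0.5,0,0.2,0,0,-2,0,0.25,0,0,-3.5,0,0.25,0,0,-5,0,0.25,0,0,-6.5,0,0.25,0]

```text
clock: 8.32
eef_pos: [450.5, -234.1, 43.4]
tool_rot: [3.136, -0.001, 1.518]
force: [0.3, 4.6, 35.4]
width: -0.1
gripper_force: 17.8
```

```bash
python3 -c "
from h import *
here(); shot('wrist','w5');shot('top','t3'); tops('t3')
a=np.load('pics/w5.npz')['im'];b=np.load('pics/w4.npz')['im']
for u,v in [(228,242),(282,260),(282,235)]: print(world('w5',u,v).round(0),a[v,u],a[v,u])"
```

```text
t 8.32 board -94.4 -187.3 z 43.4 w -0.1 F [ 0.3  4.6 35.4]
board xb,yb 84.3 103.8 zmax 64.6 n 181
board xb,yb 6.0 32.2 zmax 74.6 n 118
board xb,yb 0.5 -98.0 zmax 87.1 n 212
[ 419. -233.    3.] [93 87 80] [93 87 80]
[ 453. -223.   53.] [30 24 26] [30 24 26]
[ 453. -230.    4.] [94 90 83] [94 90 83]
```

View pics/w5.png

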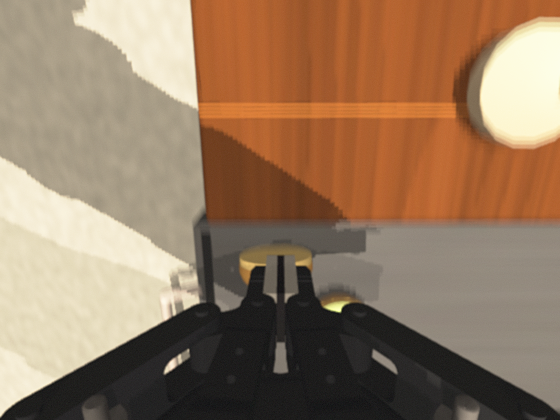

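The fingertip is on top of the potato, which has been dragged off the wall (gap visible at (280,240)). Easing off the pressure while dragging farther.

Emit:
arm_command:
  series: [0,-0.8,0,-0.05,0,0,-1.6,0,-0.1,0,0,-2.4,0,-0.15,0,0,-3.2,0,-0.2,0,0,-3.6,0,-0.2,0]

```text
clock: 8.83
eef_pos: [445.5, -272.3, 42.5]
tool_rot: [3.141, 0.001, 1.515]
force: [-0.4, 1.1, 0.3]
width: 0.2
gripper_force: 0.0
```

Emit:
arm_command:
  series: [30,0,0,-3,0,30,0,0,-6.5,0,30,2,0,-8,0,30,6,0,-8,0,30,10,0,-8,0]

```text
clock: 9.25
eef_pos: [451.6, -171.3, 123.3]
tool_rot: [3.139, 0.001, 1.512]
force: [1.0, 0.4, -0.2]
width: 25.4
gripper_force: 0.0
```

```bash
python3 -c "
from h import *
here(); shot('wrist','w6')"
```

```text
t 9.25 board -96.4 -124.5 z 123.3 w 25.4 F [ 1.   0.4 -0.2]
```

View pics/w6.png

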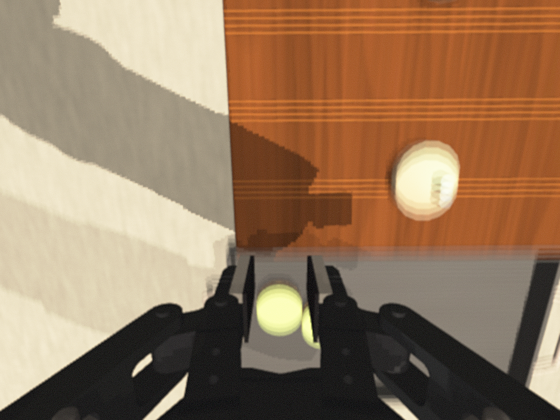

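Both near potatoes now lie flat in the tray, cut face up. On to the far potato, with a start point at (84, 147).

Emit:
arm_command:
  series: [30,3,2.2,0,0,30,6,4.5,0,0,30,9,6.8,0,0,30,12,9,0,0,30,15,11.3,0,0]

```text
clock: 9.72
eef_pos: [572.5, -25.5, 121.8]
tool_rot: [-3.14, 0.0, 1.517]
force: [0.7, -1.2, 0.2]
width: 25.8
gripper_force: 0.0
```

Emit:
arm_command:
  series: [30,3,1.7,0,0,30,6,3.4,0,0,30,9,5.1,0,0,30,11.5,6.8,0,0,30,11.5,6.8,0,0]

```text
clock: 10.13
eef_pos: [649.1, 92.8, 121.3]
tool_rot: [3.139, -0.005, 1.525]
force: [1.3, 1.5, 0.1]
width: 25.9
gripper_force: 0.0
```

```bash
python3 -c "
from h import *
here(); rel(84.3,147,41)"
```

```text
t 10.13 board 87.3 149.3 z 121.3 w 25.9 F [1.3 1.5 0.1]
shift cm [-0.27 -0.32  8.03] turn 0.3
```

Emit:
arm_command:
  series: [30,0.4,-0.2,0,0,30,0.4,-0.2,2,0,30,0.4,-0.2,5,0,30,0.4,-0.2,7.9,0,30,0.4,-0.2,7.9,0]

```text
clock: 10.55
eef_pos: [644.1, 86.6, 41.3]
tool_rot: [-3.141, 0.001, 1.515]
force: [-0.4, -0.2, 0.5]
width: 25.5
gripper_force: 0.0
```

```bash
python3 -c "
from h import *
here(); rel(84.3,147,41.5)"
```

```text
t 10.55 board 82.7 142.9 z 41.3 w 25.5 F [-0.4 -0.2  0.5]
shift cm [ 0.41  0.16 -0.02] turn -0.3
```

Emit:
arm_command:
  series: [30,-0.8,0.1,0,0,30,-1.8,0.1,0,0,30,-3,0.1,0,0,30,-4.4,0.1,0,0,30,-6,0.1,0,0]

```text
clock: 10.97
eef_pos: [641.8, 26.2, 43.6]
tool_rot: [-3.141, 0.0, 1.516]
force: [0.3, 1.0, 1.0]
width: 25.5
gripper_force: 0.1
```

Emit:
arm_command:
  series: [30,-2,0,0,0,30,-4.2,0,0,0,30,-6.6,0,0,0,30,-9.2,0,0,0,30,-12,0,0,0]

```text
clock: 11.38
eef_pos: [634.8, -94.1, 43.6]
tool_rot: [-3.141, 0.0, 1.516]
force: [0.5, -0.1, 0.6]
width: 25.9
gripper_force: 0.1
```

Emit:
arm_command:
  series: [30,-3,0,0,0,30,-6.2,0,0,0,30,-9.5,0,0,0,30,-12.8,0,0,0,30,-14.5,0,0,0]

```text
clock: 11.8
eef_pos: [625.2, -245.0, 43.9]
tool_rot: [-3.141, 0.005, 1.509]
force: [0.2, -0.7, 1.6]
width: 25.8
gripper_force: 0.0
```

Emit:
arm_command:
  series: [30,0,0,-2,0,30,0,0,-5,0,30,2,0,-8,0,30,6,0,-9,0,30,10,0,-10,0]

```text
clock: 12.22
eef_pos: [632.9, -140.5, 145.7]
tool_rot: [3.138, 0.002, 1.509]
force: [0.7, 0.6, -0.2]
width: 25.4
gripper_force: 0.0
```

```bash
python3 -c "
from h import *
here(); shot('top','t4'); tops('t4')"
```

```text
t 12.22 board 83.0 -84.5 z 145.7 w 25.4 F [ 0.7  0.6 -0.2]
board xb,yb 5.8 31.7 zmax 76.3 n 121
tray xb,yb -77.3 -228.0 zmax 29.5 n 410
```

Moving the arm back over the board to clear the view, then a final look.

Emit:
arm_command:
  series: [30,4,0,-2,0,30,8,0,-4,0,30,12,0,-5,0,30,16,0,-5,0,30,19,0,-5,0]

```text
clock: 12.68
eef_pos: [643.9, 54.9, 194.8]
tool_rot: [3.14, -0.001, 1.517]
force: [-0.9, 0.0, -0.4]
width: 25.5
gripper_force: 0.0
```

Emit:
arm_command:
  series: [30,2,0,0,0,30,4,0,0,0,30,4,0,0,0,30,4,0,0,0,30,4,0,0,0]

```text
clock: 13.1
eef_pos: [645.7, 90.3, 193.3]
tool_rot: [-3.141, 0.002, 1.514]
force: [0.4, -1.3, -0.4]
width: 25.4
gripper_force: 0.0
```

```bash
python3 -c "
from h import *
here(); shot('top','t5'); tops('t5')
im=cv2.imread('pics/t5.png')[170:310,205:425]; cv2.imwrite('pics/t5c.png',cv2.resize(im,None,fx=3,fy=3,interpolation=cv2.INTER_CUBIC))"
```

```text
t 13.1 board 84.0 146.6 z 193.3 w 25.4 F [ 0.4 -1.3 -0.4]
board xb,yb 5.7 32.1 zmax 73.7 n 118
board xb,yb 0.5 -98.0 zmax 86.4 n 214
tray xb,yb 81.1 -189.7 zmax 29.0 n 184
tray xb,yb -76.8 -227.8 zmax 30.4 n 410
```

View pics/t5c.png

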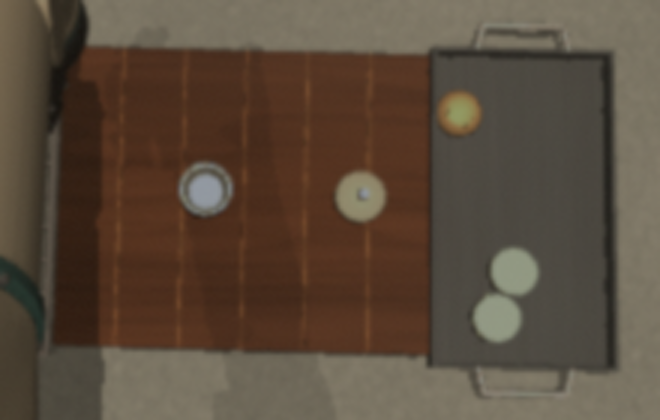

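All three lie in the tray: the far one dome up at pixel (460,113), the other two cut face up at (514,271) and (497,318). The bowl and garlic are where they started, so I'm handing in.

```bash
python3 -c "
from h import *
print(workorder.finish_job())"
```

```text
the job is handed in; nothing more can be done
None
```

All three potato halves were swept into the roasting tray and lie there at rest, the bowl and garlic had not moved, and the job was handed in at about 13 s; no verdict was returned.

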